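Refit the trolley wheel and lock it with the hairpin clip

ROBOT

A 7-joint arm with a two-finger parallel gripper is mounted at the origin on the work surface. World frame = base frame: x ahead of the robot, y to its left, z up, the work surface at z = 0. Lengths are in m, angles in rad, forces in N, time in s.
With the tool pointing down it reaches from about 0.35 to 0.9 m from the base axis. Payload 8.1 kg.
Tool frame: the origin (TCP) lies midway between the tips of the shut fingers; the grasp point (between the pads) lies 19 mm behind it; z points along the fingers, x is the direction in which the jaws open and shut, and the axes are right-handed (so a half turn about z gives the same grasp; the last joint's range is limited). The gripper opens to 92 mm and grips with 3 to 60 N. Pads are 19 mm wide; open, the fingers measure 130 mm over their backs; the gripper's body (75 mm by 190 mm) begins 47 mm behind the grasp point.
Start: joints at [1.053, 0.434, 0.025, 1.573, -0.012, 1.134, -0.075], TCP at [0.252, -0.572, 0.227] pointing down, gripper open.
Joint ranges: [-2.62, 2.62], [-0.44, 2.09], [-1.27, 1.32], [0.08, 2.57], [-1.32, 4.46], [0.12, 2], [-2.74, 2.74]. Speed limits (rad/s): [2.22, 2.22, 3.01, 3.01, 3.14, 3.14, 3.14].

INTERFACE

Orientations are given as a rotation vector (axis times angle).
In Python, from cell import arm gives the robot as it stands.
- The arm moves only by the tool jog_arm, never from a script. Its argument "commands" is a list of rows, each an object with "translation": the shift along the tool's x, y, z in mm, a list of three; "turn": the turn, a rotation vector about the tool's x, y, z in rad, a list of three. A call has 1 to 12 rows; each row is the pose to reach, as a shift and turn from the pose commanded when the call began, along the tool's axes at that moment; what a row does not reach only later rows make up. A row lasts 1/12 s, in which the tool goes at most 41.7 mm and 7.16 degrees, less where a joint would pass 70% of its speed; a pose out of reach is approached as far as the arm can. A call with a gripper value outside its range is refused whole. "claw" is the closure, from -1 (fully open) to 1 (shut), so that 0 is half open, set as the call begins (left out, the last holds). The fingers move at their own pace and stop on an object; "grip_force" is the grip in N (left out, the last holds). Time passes only in rows, so rows that repeat a pose let the fingers close. It gives the time, the measured TCP pose, the force and the opening at its end, in the units of the state.
- arm.observe(): the state, without advancing time (a new reading comes with each control period).
- arm.get_image(name): name is "scene" or "side" or "wrist"; returns the picture (480x640x3 uint8, blue, green, red); there is no depth.
- arm.camera_info(name): a dict with "vertical_fov" (degrees; the focal length in pixels is half the picture's height over the tangent of half this angle, whatever the lens; pixels are square), "cx", "cy" (the principal point, pixels), "distortion" ([k1, k2, p1, p2, k3] as OpenCV has them; the pictures are not rectified), "eye" and "rotation" of the camera in the world. Camera axes: x right, y up, looking along -z (the intrinsics and any distortion apply to the point x, -y, -z); pixel columns grow to the right and rows downward; lengths in m; the calibration is good to about 2 mm. A picture is of the moment at which its call begins: read the wrist's pose just before it. camera_info takes no time and is no camera call; for the wrist camera it gives the pose at the moment of the call.
- arm.sign_off(): hands the job in, once; it reports no verdict.
Trained networks look in the newest picture that a camera, given by its name, has taken for a name from the list of things; names that differ only in an ending like _2 or _b are one class to them, and where a whole thing is asked for, a point or a joint stands for the part that bears it (a point fixed in the world has none). Each returns a list of dicts, best first, with "confidence" (0 to 1); they miss things now and then, are a little off and sometimes report something else, mostly with a low value. They report only what shows in the picture. A call takes as long as a camera call. They do not tell look-alikes from the thing itself.
- arm.trace(camera, query): "region" (480x640 bool, what is visible of it) and "box" ([left, top, width, height] in pixels, round what is visible of it).
- arm.landmark_of(camera, query): "at" ([column, row] in pixels: a listed point, or the origin of a listed thing).
The state is a dict: "clock": time; "joints": joint angles; "dq": joint speeds; "joint_efforts": joint torques, N m; "position": TCP position; "ee_rot": TCP orientation; "force": force on the tool from outside, world axes, zero at the start; "ft_torque": the same for the moment, N m; "width": opening from 0.0 (shut) to 1.0 (fully open).
Only numpy, scipy, OpenCV 4.12 (cv2) and the standard library are available. Lean on these libraries where they do the work, as an engineer would, in place of code of your own. Each camera call takes 0.05 s, during which the arm holds its last target. There are 200 camera calls.

TASK

Put the loose wheel back on the stock trolley's upright stub axle, hub right down on the shoulder, then slide the hairpin clip through the cross hole in the axle, above the hub, until its sprung leg snaps around the shank. The axle has turned in its bush, so feel for the hole; set the wheel down rather than dropping it, never force the clip, let go of everything, and leave the other things on the table where they are.

Things in the scene. Friction and masses are not known exactly. Their poses are not given: they have to be found in the camera images.
- axle_unit: Fixed blue steel axle bracket on a 190 x 215 mm plywood board. Origin at the board's underside on the axle's line; z up; its upturned flange (60 mm above the table) is 96 mm off on the -y side. The steel stub axle, 20 mm thick, stands upright in a bush; its bevelled end is 109 mm above the table. It turns stiffly in the bush (60 N mm), so the direction of its cross hole varies.
- axle_hole (a point): Middle of the cross hole on the axle's line, 95 mm above the table, 14 mm below the axle's end. The hole is level, 8 mm wide and high, 20 mm long, open at both ends. This point's axes are the bracket's, not the hole's: the hole lies within 1 rad of its x axis (the flange's direction), to either hand; find it by feel or by eye.
- axle_shoulder (a point): Top of the 38 mm wide round shoulder at the foot of the axle, 33 mm above the table: the hub's underside belongs here.
- wheel: Loose trolley wheel, about 0.6 kg, lying flat: black tyre 150 mm across, 36 mm wide, grey centre. Origin at the middle of the hub's underside, z up along the bore. The hub, by which to grip it, is 44 mm thick and 56 mm long with a 23 mm bore right through; its top is 15 mm above the tyre's top and 28 mm above the web; the recess between hub and tyre is 29 mm wide.
- hub_top (a point): Middle of the hub's top end, 56 mm above the wheel's origin.
- clip: Loose bright hairpin clip (R clip) of 6 mm spring wire, 0.08 kg, lying flat. Origin at the underside on the straight leg's line, beside the ring's centre; x along the straight leg to its tip (round, at x = 73 mm), y towards ring and sprung leg. The sprung leg, on the +y side, has a bow centred at x = 38 mm and ends in an outward flare at x = 62, y = 14.5 mm.
- clip_ring (a point): Centre of the clip's round ring of two turns, 28 mm across and 12 mm high, the grip (fingers closing along the clip's y): at x = 0, y = 5.5 mm in the clip's frame, 6 mm above its underside.
- clip_seat (a point): Point on the straight leg, x = 38 mm in the clip's frame, mid-height of the leg (3 mm above the clip's underside): lies at the middle of the cross hole when the clip is home. The clip goes in level, straight leg first, from either end of the hole, either side up.
- clip_leg (a joint): Opening of the sprung leg (rad): 0 relaxed, about 0.03 home, about 0.12 riding over the axle. From some 24 mm before home the push rises, to 5 to 13 N, until the throat passes the axle's widest part 10 to 15 mm before home; then the clip pulls itself in and the push falls below zero. Within 1 mm of home the bow bears on the shank and the push rises steeply.
- wrench: Bystander: steel spanner lying on the table.
- washer: Bystander: flat steel washer, 40 mm.
- grease_tin: Bystander: low grey tin, 72 mm across, 45 mm high. Origin at its underside.
- food_can: Bystander: white-labelled food can, 73 mm across, 110 mm high. Origin at its underside.
- food_can2: Bystander: a second such food can.
Mind the look-alikes: they are no part of the job. What is shaped like the wheel but brown is not meant. Leave any red look-alike of the clip alone.

How it is judged:
By the outcome, as a careful person would: the job done as asked, in the order asked, and still so for the second after the job is handed in, with the robot touching nothing.
It also fails if it takes over 72 s, if anything falls off the work surface, if the arm or the gripper's body presses on something with over 40 N, if the wrist force passes 120 N, or if a joint passes its speed limit or range.

## Working session

There is one attempt and no reset: what is moved stays moved. The work goes in short steps, Python scripts to look and compute and a tool call to move; the robot and the scene stay as the last step left them, time stands still between calls to the robot, and variables do not carry over. Pictures are saved under pics/ and viewed, about 8 in all and at most 12, crops included, and the job is handed in when it is done.

Besides the shell and the picture viewer there is one more tool, called after ">>>" by a JSON object that holds its "op" and its "data". jog_arm: Moves the arm, as the interface text tells. Its arguments: {"type":"object","properties":{"commands":{"type":"array","items":{"type":"object","properties":{"translation":{"type":"array","items":{"type":"number"}},"turn":{"type":"array","items":{"type":"number"}}}}},"claw":{"type":"number"},"grip_force":{"type":"number"}},"required":["commands"]}

```bash
mkdir -p pics; ls; cat > h.py <<'E'
import numpy as np,cv2
from cell import arm
from scipy.spatial.transform import Rotation as R
def ray(cam,px,info=None):
    i=info or arm.camera_info(cam)
    f=240/np.tan(np.radians(i["vertical_fov"])/2)
    K=np.array([[f,0,i["cx"]],[0,f,i["cy"]],[0,0,1]])
    p=cv2.undistortPoints(np.array([[px]],float),K,np.array(i["distortion"],float))[0,0]
    d=np.array(i["rotation"])
    d=(d if d.shape==(3,3) else R.from_rotvec(d).as_matrix())@np.array([p[0],-p[1],-1])
    return np.array(i["eye"]),d
def onz(cam,px,z,info=None):
    e,d=ray(cam,px,info); return e+d*(z-e[2])/d[2]
def proj(cam,P,info=None):
    i=info or arm.camera_info(cam)
    f=240/np.tan(np.radians(i["vertical_fov"])/2)
    K=np.array([[f,0,i["cx"]],[0,f,i["cy"]],[0,0,1]])
    r=np.array(i["rotation"]); r=r if r.shape==(3,3) else R.from_rotvec(r).as_matrix()
    q=(np.atleast_2d(P)-np.array(i["eye"]))@r
    q=q*[1,-1,-1]
    return cv2.projectPoints(q,np.zeros(3),np.zeros(3),K,np.array(i["distortion"],float))[0][:,0]
def tri(obs):
    A=np.zeros((3,3));b=np.zeros(3)
    for cam,px in obs:
        e,d=ray(cam,px);d/=np.linalg.norm(d);M=np.eye(3)-np.outer(d,d);A+=M;b+=M@e
    return np.linalg.solve(A,b)
def goto(p,rv=None):
    "shift mm & turn from present measured pose to p"
    s=arm.observe();T=R.from_rotvec(s["ee_rot"])
    o=T.inv().apply(np.array(p)-s["position"])*1000
    return o.round(1),None if rv is None else (T.inv()*R.from_rotvec(rv)).as_rotvec().round(3)
E
python3 - <<'E'
from h import *
np.set_printoptions(precision=4,suppress=True)
s=arm.observe();print(s)
a=arm.get_image("scene");b=arm.get_image("side")
cv2.imwrite("pics/a.png",a);cv2.imwrite("pics/b.png",b)
for c in("scene","side"):
    i=arm.camera_info(c);print(c,i)
    for q,z in(("axle_unit",0),("axle_hole",.095),("axle_shoulder",.033),("wheel",0),("hub_top",.056),("clip",0),("clip_ring",.006),("clip_seat",.003)):
        for r in arm.landmark_of(c,q)[:3]: print(c,q,np.round(r["at"],1),round(r["confidence"],2),onz(c,r["at"],z).round(4))
E
```

```text
pics
{'clock': 0.0, 'joints': array([ 1.0534,  0.4352,  0.025 ,  1.5741, -0.0116,  1.134 , -0.0751]), 'dq': array([-0.0007,  0.0017,  0.0017, -0.0003,  0.0028,  0.0007, -0.0002]), 'joint_efforts': array([ -0.002 , -66.7866,   0.984 , -31.4465,  -0.0604,   0.0426,
         0.0001]), 'position': array([ 0.2516, -0.5716,  0.2259]), 'ee_rot': array([-2.6306,  1.7162,  0.0022]), 'force': array([-0.5813,  0.7671,  0.1152]), 'ft_torque': array([ 0.052 , -0.0052, -0.0154]), 'width': 1.0022121965592188}
scene {'vertical_fov': 48.47200299640735, 'cx': 324.8818921223074, 'cy': 234.34182307976553, 'distortion': array([-0.1412,  0.    ,  0.    ,  0.    ,  0.    ]), 'eye': array([ 0.8932, -0.5312,  0.7263]), 'rotation': array([0.7638, 0.2368, 0.5718])}
scene axle_unit [235.6 355.4] 0.68 [ 0.5174 -0.2344  0.    ]
scene axle_unit [399.1 323.5] 0.25 [ 0.7004 -0.0326  0.    ]
scene axle_hole [226.7 323.3] 0.91 [ 0.5202 -0.2395  0.095 ]
scene axle_shoulder [235.  348.5] 0.67 [ 0.5256 -0.2391  0.033 ]
scene axle_shoulder [266.6 241.6] 0.39 [ 0.4215 -0.0327  0.033 ]
scene wheel [394.3 178.5] 0.92 [0.5058
[... 1162 characters left out ...]
8 [0.4242 0.0907 0.095 ]
side axle_shoulder [324.9 189.9] 0.89 [ 0.5236 -0.236   0.033 ]
side wheel [328.1 412.3] 0.91 [0.5128 0.291  0.    ]
side wheel [478.8 394.9] 0.72 [0.2968 0.2608 0.    ]
side wheel [230.8 257.4] 0.52 [ 0.7008 -0.037   0.    ]
side hub_top [323.3 394.1] 0.69 [0.5201 0.3002 0.056 ]
side hub_top [485.1 371.4] 0.66 [0.3012 0.2618 0.056 ]
side clip [313.7 302.2] 0.64 [0.5388 0.0785 0.    ]
side clip [302.2 268.9] 0.59 [ 0.5627 -0.0079  0.    ]
side clip_ring [317.2 295.2] 0.9 [0.5331 0.0673 0.006 ]
side clip_ring [303.2 266.2] 0.73 [ 0.5608 -0.0087  0.006 ]
side clip_seat [331.3 307.2] 0.57 [0.5087 0.0925 0.003 ]
side clip_seat [281.2 264.2] 0.51 [ 0.6024 -0.0166  0.003 ]
```

View pics/a.png

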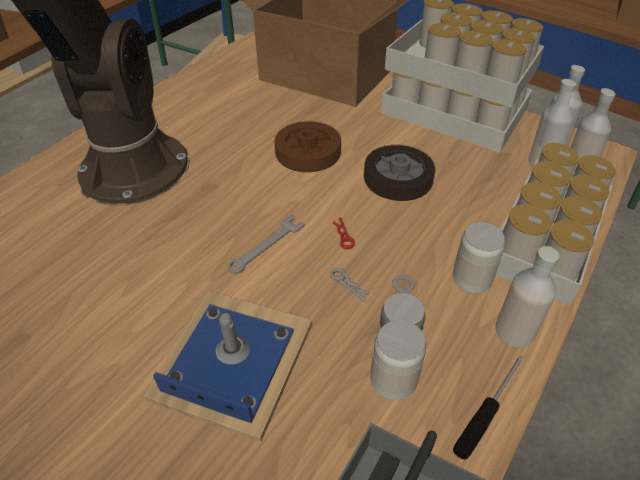

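View pics/b.png

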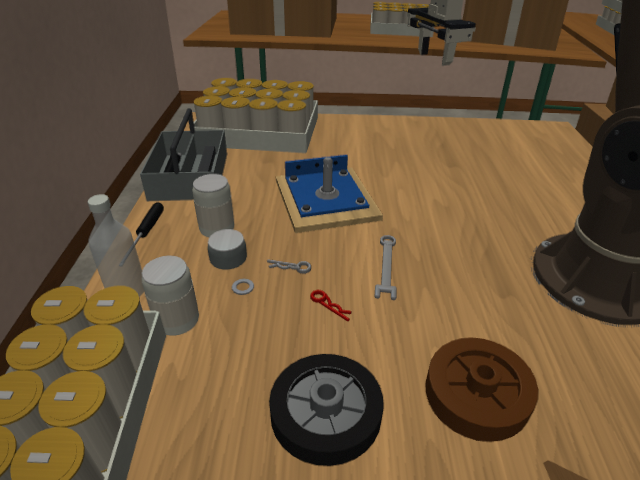

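The black wheel is at about px (399,170) in scene and (326,405) in side. The bright clip is at (348,283) and (290,266). The axle is at (228,330) and (327,180), with the flange on the world -y side. The brown wheel and red clip are decoys. Next I'll triangulate and plan the first move.

```bash
python3 - <<'E'
from h import *
np.set_printoptions(precision=4,suppress=True)
for n,p,q in(("hub",(399.5,159.9),(323.3,394.1)),("hole",(226.7,323.3),(329.3,164.6)),("shoulder",(235,348.5),(324.9,189.9)),("ring",(343,275.5),(303.2,266.2)),("seat",(350.2,291.2),(281.2,264.2))):
    print(n,tri([("scene",p),("side",q)]))
s=arm.observe();T=R.from_rotvec(s["ee_rot"]).as_matrix();print(T)
i=arm.camera_info("wrist");print(i); Rr=i["rotation"];print(T.T@(np.array(i["eye"])-s["position"]), T.T@R.from_rotvec(Rr).as_matrix())
yaw=np.radians(30);g=(R.from_euler("z",yaw)*R.from_rotvec([np.pi,0,0])).as_rotvec()
print(goto([.515,.297,.25],g))
E
```

```text
hub [0.5168 0.2971 0.0536]
hole [ 0.517  -0.2388  0.0933]
shoulder [ 0.5241 -0.2384  0.0313]
ring [ 0.5647 -0.0037  0.0082]
seat [ 0.5996 -0.0207  0.001 ]
[[ 0.4028 -0.9153  0.    ]
 [-0.9153 -0.4028 -0.0001]
 [ 0.0001  0.     -1.    ]]
{'vertical_fov': 58.549578611842335, 'cx': 320.76528351153416, 'cy': 236.42131909273076, 'distortion': array([-0.0875,  0.    ,  0.    ,  0.    ,  0.    ]), 'eye': array([ 0.3121, -0.5451,  0.3853]), 'rotation': array([-0.2219,  0.1448, -1.1488])}
[-0.0004 -0.0661 -0.1585] [[ 1.     -0.0011 -0.0001]
 [-0.0011 -0.9688 -0.2479]
 [ 0.0002  0.2479 -0.9688]]
(array([-689.4, -591. ,  -23.3]), array([ 0.  , -0.  , -1.68]))
```

>>> {"op": "jog_arm", "data": {"commands": [{"translation":[-689.4,-591,-23.3],"turn":[0,0,-1.68]},{"translation":[-689.4,-591,-23.3],"turn":[0,0,-1.68]},{"translation":[-689.4,-591,-23.3],"turn":[0,0,-1.68]},{"translation":[-689.4,-591,-23.3],"turn":[0,0,-1.68]},{"translation":[-689.4,-591,-23.3],"turn":[0,0,-1.68]},{"translation":[-689.4,-591,-23.3],"turn":[0,0,-1.68]},{"translation":[-689.4,-591,-23.3],"turn":[0,0,-1.68]},{"translation":[-689.4,-591,-23.3],"turn":[0,0,-1.68]},{"translation":[-689.4,-591,-23.3],"turn":[0,0,-1.68]},{"translation":[-689.4,-591,-23.3],"turn":[0,0,-1.68]},{"translation":[-689.4,-591,-23.3],"turn":[0,0,-1.68]},{"translation":[-689.4,-591,-23.3],"turn":[0,0,-1.68]}]}}

```text
clock: 1.9
position: [0.3969, -0.0918, 0.24]
ee_rot: [3.093, 0.546, 0.001]
force: [1.6, 1.2, -0.9]
width: 0.996
```

```bash
cat > g.py <<'E'
import sys
from h import *
np.set_printoptions(precision=4,suppress=True)
def down(y): return (R.from_euler("z",np.radians(y))*R.from_rotvec([np.pi,0,0])).as_rotvec()
if __name__=="__main__":
    a=[float(v) for v in sys.argv[1:]]
    s=arm.observe();print(s["clock"],s["position"],s["joints"],s["force"],s["width"]);print(goto(a[:3],down(a[3])))
E
python3 g.py .515 .297 .25 30
```

```text
1.9 [ 0.3969 -0.0918  0.24  ] [ 0.5906  0.1048 -0.53    2.0087  0.0621  1.0421  0.3814] [ 1.5857  1.2267 -0.8927] 0.9956188229178076
(array([ 244.2, -324.7,  -10.1]), array([ 0.001, -0.001, -0.174]))
```

>>> {"op": "jog_arm", "data": {"commands": [{"translation":[244,-325,-10],"turn":[0,0,-0.174]},{"translation":[244,-325,-10],"turn":[0,0,-0.174]},{"translation":[244,-325,-10],"turn":[0,0,-0.174]},{"translation":[244,-325,-10],"turn":[0,0,-0.174]},{"translation":[244,-325,-10],"turn":[0,0,-0.174]},{"translation":[244,-325,-10],"turn":[0,0,-0.174]},{"translation":[244,-325,-10],"turn":[0,0,-0.174]},{"translation":[244,-325,-10],"turn":[0,0,-0.174]},{"translation":[244,-325,-10],"turn":[0,0,-0.174]},{"translation":[244,-325,-10],"turn":[0,0,-0.174]},{"translation":[244,-325,-10],"turn":[0,0,-0.174]},{"translation":[244,-325,-10],"turn":[0,0,-0.174]}], "claw": -0.26}}

```text
clock: 2.9
position: [0.5163, 0.2969, 0.2491]
ee_rot: [-3.034, -0.809, 0.001]
force: [-0.8, -0.9, -0.3]
width: 0.63
```

```bash
python3 g.py .515 .297 .25 30; python3 - <<'E'
from h import *
i=arm.camera_info("wrist");a=arm.get_image("wrist");cv2.imwrite("pics/w1.png",a)
for r in arm.landmark_of("wrist","hub_top")[:2]: print(r["at"],r["confidence"],onz("wrist",r["at"],.056,i))
for r in arm.landmark_of("wrist","wheel")[:2]: print(r["at"],r["confidence"],onz("wrist",r["at"],0,i))
E
```

```text
2.9 [0.5163 0.2969 0.2491] [-0.1382  0.4603 -0.6894  1.573   0.3044  1.2187 -0.361 ] [-0.8283 -0.8604 -0.345 ] 0.630127296274615
(array([-1.1, -0.7, -0.9]), array([-0.001,  0.   , -0.002]))
[317.9, 208.0] 0.7 [0.51337606 0.29685772 0.056     ]
[72.3, 118.9] 0.68 [0.30086458 0.26142898 0.056     ]
[319.7, 200.4] 0.64 [0.51607462 0.29497085 0.        ]
[101.3, 120.3] 0.59 [0.29812653 0.25920878 0.        ]
```

View pics/w1.png

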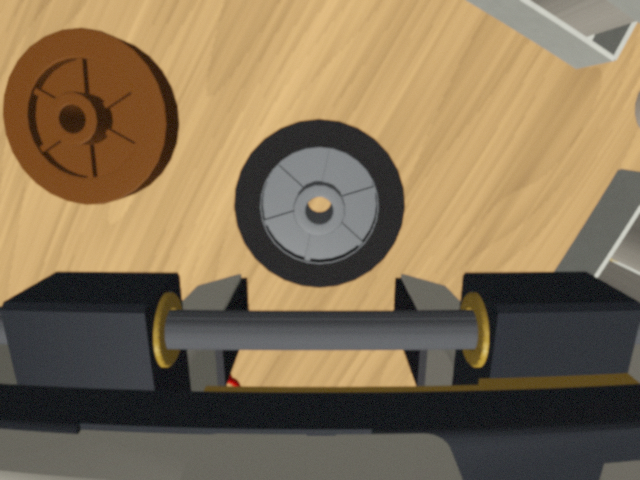

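The wheel is centred at (319,206) with spokes about 15° off the jaw axis. I'll turn the jaws +0.26 rad to fall between the spokes, descend and re-measure.

>>> {"op": "jog_arm", "data": {"commands": [{"translation":[-1,-1,40],"turn":[0,0,0.12]},{"translation":[-1,-1,80],"turn":[0,0,0.24]},{"translation":[-1,-1,110],"turn":[0,0,0.26]},{"translation":[-1,-1,130],"turn":[0,0,0.26]},{"translation":[-1,-1,130],"turn":[0,0,0.26]},{"translation":[-1,-1,130],"turn":[0,0,0.26]}], "claw": -0.174}}

```text
clock: 3.55
position: [0.5154, 0.2934, 0.1195]
ee_rot: [3.115, 0.402, -0.002]
force: [1.3, -0.5, 1.3]
width: 0.589
```

```bash
python3 - <<'E'
from h import *
i=arm.camera_info("wrist");a=arm.get_image("wrist");cv2.imwrite("pics/w2.png",a)
for r in arm.landmark_of("wrist","hub_top")[:2]: print(r["at"],r["confidence"],onz("wrist",r["at"],.056,i))
for r in arm.landmark_of("wrist","wheel")[:2]: print(r["at"],r["confidence"],onz("wrist",r["at"],0,i))
r=arm.trace("wrist","wheel")[0]["region"]
g=cv2.cvtColor(a,cv2.COLOR_BGR2GRAY)
m=((g<45)&r); ys,xs=np.nonzero(r);print(xs.min(),xs.max(),ys.min(),ys.max())
for P in([.515,.297,.056],):print(proj("wrist",P,i))
E
python3 g.py .515 .297 .034 15
```

```text
[323.2, 251.0] 0.76 [0.515772   0.29532864 0.056     ]
[319.9, 226.4] 0.94 [0.51376374 0.29541817 0.        ]
[5.6, 197.8] 0.78 [0.29821366 0.25999346 0.        ]
194 451 108 357
[[322.61007008 247.77255834]]
3.75 [0.5165 0.2954 0.1216] [-0.2088  0.5615 -0.5825  1.7365  0.3688  0.9515 -0.6799] [-0.1163  0.0034 -0.493 ] 0.5868669561672005
(array([-1.3, -1.9, 87.6]), array([-0.001, -0.003, -0.004]))
```

View pics/w2.png

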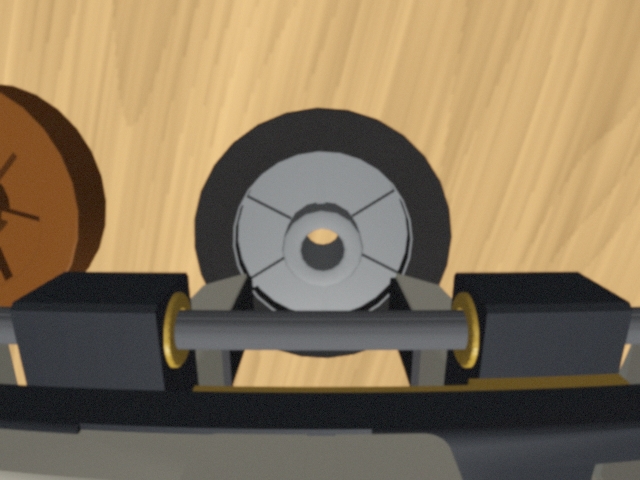

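>>> {"op": "jog_arm", "data": {"commands": [{"translation":[-1,-1.7,25]},{"translation":[-1,-1.7,45]},{"translation":[-1,-1.7,58]},{"translation":[-1,-1.7,66]},{"translation":[-1,-1.7,73]},{"translation":[-1,-1.7,80]},{"translation":[-1,-1.7,85]},{"translation":[-1,-1.7,87]},{"translation":[-1,-1.7,87]}]}}

```text
schema error: expected keys translation, turn
```

>>> {"op": "jog_arm", "data": {"commands": [{"translation":[0,0,0]},{"translation":[0,0,0]},{"translation":[0,0,0]},{"translation":[0,0,0]},{"translation":[0,0,0]},{"translation":[0,0,0]}], "claw": 1, "grip_force": 40}}

```text
schema error: expected keys translation, turn
```

>>> {"op": "jog_arm", "data": {"commands": [{"translation":[-1,-1.7,25],"turn":[0,0,0]},{"translation":[-1,-1.7,45],"turn":[0,0,0]},{"translation":[-1,-1.7,58],"turn":[0,0,0]},{"translation":[-1,-1.7,66],"turn":[0,0,0]},{"translation":[-1,-1.7,73],"turn":[0,0,0]},{"translation":[-1,-1.7,80],"turn":[0,0,0]},{"translation":[-1,-1.7,85],"turn":[0,0,0]},{"translation":[-1,-1.7,87],"turn":[0,0,0]},{"translation":[-1,-1.7,87],"turn":[0,0,0]},{"translation":[-1,-1.7,87],"turn":[0,0,0]}]}}

```text
clock: 4.58
position: [0.5142, 0.2966, 0.0329]
ee_rot: [-3.115, -0.404, -0.001]
force: [0.2, 0.1, 0.7]
width: 0.586
```

>>> {"op": "jog_arm", "data": {"commands": [{"translation":[0,0,0],"turn":[0,0,0]},{"translation":[0,0,0],"turn":[0,0,0]},{"translation":[0,0,0],"turn":[0,0,0]},{"translation":[0,0,0],"turn":[0,0,0]},{"translation":[0,0,0],"turn":[0,0,0]},{"translation":[0,0,0],"turn":[0,0,0]}], "claw": 1, "grip_force": 45}}

```text
clock: 5.08
position: [0.5145, 0.2966, 0.033]
ee_rot: [-3.115, -0.404, -0.001]
force: [0.7, 0.4, 4.7]
width: 0.473
```

>>> {"op": "jog_arm", "data": {"commands": [{"translation":[0,0,-4],"turn":[0,0,0]},{"translation":[0,0,-12],"turn":[0,0,0]},{"translation":[0,0,-30],"turn":[0,0,0]},{"translation":[0,0,-60],"turn":[0,0,0]},{"translation":[0,0,-95],"turn":[0,0,0]},{"translation":[0,0,-120],"turn":[0,0,0]},{"translation":[0,0,-135],"turn":[0,0,0]},{"translation":[0,0,-135],"turn":[0,0,0]},{"translation":[0,0,-135],"turn":[0,0,0]}]}}

```text
clock: 5.83
position: [0.5139, 0.2961, 0.1677]
ee_rot: [3.115, 0.404, 0.001]
force: [-1.6, -1.3, -5.8]
width: 0.474
```

```bash
python3 g.py .519 -.15 .172 15; python3 g.py .519 -.15 .172 -25
```

```text
5.8333 [0.5139 0.2961 0.1677] [-0.194   0.5124 -0.6059  1.6897  0.3296  1.0429 -0.65  ] [-1.6291 -1.3104 -5.8133] 0.47401327080773953
(array([-108.8,  432.7,   -4.2]), array([ 0.   , -0.   , -0.004]))
5.8333 [0.5139 0.2961 0.1677] [-0.194   0.5124 -0.6059  1.6897  0.3296  1.0429 -0.65  ] [-1.6291 -1.3104 -5.8133] 0.47401327080773953
(array([-108.8,  432.7,   -4.2]), array([ 0.   , -0.001,  0.694]))
```

>>> {"op": "jog_arm", "data": {"commands": [{"translation":[-9,36,-4],"turn":[0,0,0.04]},{"translation":[-18,72,-4],"turn":[0,0,0.1]},{"translation":[-28,110,-4],"turn":[0,0,0.16]},{"translation":[-38,149,-4],"turn":[0,0,0.22]},{"translation":[-48,188,-4],"turn":[0,0,0.28]},{"translation":[-58,227,-4],"turn":[0,0,0.34]},{"translation":[-68,266,-4],"turn":[0,0,0.4]},{"translation":[-78,305,-4],"turn":[0,0,0.46]},{"translation":[-88,344,-4],"turn":[0,0,0.52]},{"translation":[-95,380,-4],"turn":[0,0,0.52]},{"translation":[-101,402,-4],"turn":[0,0,0.52]},{"translation":[-101,402,-4],"turn":[0,0,0.52]}]}}

```text
clock: 6.83
position: [0.5167, -0.1254, 0.1691]
ee_rot: [3.11, -0.423, -0.007]
force: [0.7, 0.5, -5.0]
width: 0.477
```

>>> {"op": "jog_arm", "data": {"commands": [{"translation":[0,0,0],"turn":[0,0,0]},{"translation":[0,0,0],"turn":[0,0,0]}]}}

```text
clock: 7.0
position: [0.5179, -0.1172, 0.1701]
ee_rot: [-3.114, 0.41, 0.005]
force: [-0.7, 0.8, -4.5]
width: 0.477
```

```bash
python3 - <<'E'
from h import *
np.set_printoptions(precision=4,suppress=True)
s=arm.observe();print(s["position"],s["joints"])
i=arm.camera_info("wrist");a=arm.get_image("wrist")
for q,z in(("axle_hole",.095),("axle_shoulder",.033),("axle_unit",0)):
  for r in arm.landmark_of("wrist",q)[:1]: print(q,r["at"],r["confidence"],onz("wrist",r["at"],z,i))
for x in(.515,.519,.523):print(x,proj("wrist",[[x,-.238,.033],[x,-.238,.109]],i))
cv2.imwrite("pics/w3.png",a)
E
```

```text
[ 0.5179 -0.1172  0.1701] [ 0.4483  0.3808 -0.4275  1.8449  0.188   0.9586 -0.3228]
axle_hole [540.4, 42.5] 0.59 [ 0.6576 -0.0385  0.095 ]
axle_unit [338.8, 51.9] 0.46 [ 0.5607 -0.0039  0.    ]
0.515 [[358.0819 370.557 ]
 [367.867  437.2779]]
0.519 [[363.0513 369.3841]
 [374.189  435.858 ]]
0.523 [[368.0269 368.2061]
 [380.521  434.4268]]
```

View pics/w3.png

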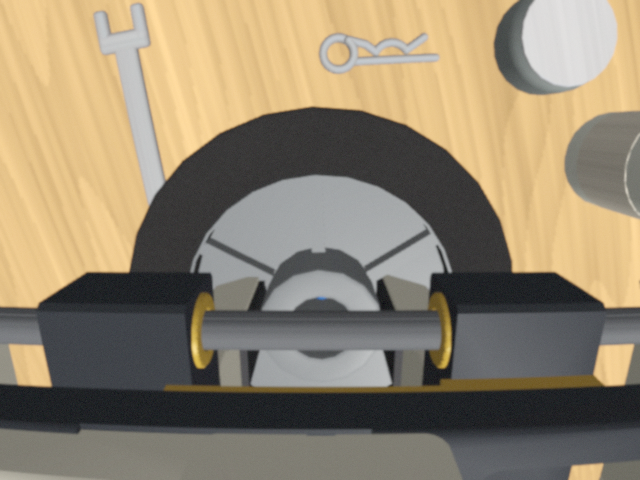

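Here image-up is tool -y, so the axle is hidden under the gripper. The bright clip shows cleanly, with its ring at (339,54), straight leg tip at (438,58) and sprung leg above. I'll compute the clip pose from this view, then pass beyond the axle so the wrist camera sees it.

```bash
python3 - <<'E'
from h import *
np.set_printoptions(precision=4,suppress=True)
a=cv2.imread("pics/w3.png");cv2.imwrite("pics/w3c.png",cv2.resize(a[20:90,300:460],None,fx=5,fy=5,interpolation=cv2.INTER_CUBIC))
i=arm.camera_info("wrist")
ring=onz("wrist",(339,54),.006,i);p=onz("wrist",(365,59.5),.003,i);q=onz("wrist",(438,58),.003,i)
print(ring,p,q,np.degrees(np.arctan2(*(q-p)[[1,0]])),np.linalg.norm(q-ring))
d=(q-p)/np.linalg.norm(q-p);n=np.array([-d[1],d[0],0]);print("ring off leg",(ring-q)@d,(ring-q)@n)
E
python3 g.py .519 -.345 .172 -15
```

```text
[ 0.5611 -0.0056  0.006 ] [ 0.5786 -0.0136  0.003 ] [ 0.6305 -0.0255  0.003 ] -12.899731671832113 0.07226663743440337
ring off leg -0.07210021575874727 0.003876309277857308
7.2 [ 0.5188 -0.1167  0.1712] [ 0.4471  0.3794 -0.4278  1.8436  0.1883  0.959  -0.3224] [-0.4922  0.9253 -4.368 ] 0.4717246894895664
(array([ 58.9, 220.6,  -0.9]), array([-0.   ,  0.001,  0.002]))
```

>>> {"op": "jog_arm", "data": {"commands": [{"translation":[10,36,-1],"turn":[0,0,0]},{"translation":[20,74,-1],"turn":[0,0,0]},{"translation":[30,112,-1],"turn":[0,0,0]},{"translation":[40,150,-1],"turn":[0,0,0]},{"translation":[50,188,-1],"turn":[0,0,0]},{"translation":[56,212,-1],"turn":[0,0,0]},{"translation":[59,221,-1],"turn":[0,0,0]},{"translation":[59,221,-1],"turn":[0,0,0]},{"translation":[59,221,-1],"turn":[0,0,0]}]}}

```text
clock: 7.95
position: [0.5189, -0.3459, 0.1722]
ee_rot: [-3.114, 0.41, 0.001]
force: [-0.3, 0.5, -5.6]
width: 0.474
```

```bash
python3 - <<'E'
from h import *
np.set_printoptions(precision=4,suppress=True)
s=arm.observe();print(s["position"],s["joints"])
i=arm.camera_info("wrist");a=arm.get_image("wrist")
for q,z in(("axle_hole",.095),("axle_shoulder",.033),("axle_unit",0)):
  for r in arm.landmark_of("wrist",q)[:1]: print(q,r["at"],r["confidence"],onz("wrist",r["at"],z,i))
for x in(.515,.519,.523):print(x,proj("wrist",[[x,-.238,.033],[x,-.238,.109]],i))
cv2.imwrite("pics/w4.png",a)
E
```

```text
[ 0.5189 -0.3459  0.1722] [ 0.7421  0.5089 -0.3534  1.6201  0.1948  1.0483  0.0705]
axle_hole [269.9, 57.0] 0.87 [ 0.5192 -0.2396  0.095 ]
axle_shoulder [278.0, 70.3] 0.7 [ 0.5178 -0.2381  0.033 ]
axle_unit [283.3, 73.7] 0.81 [ 0.519  -0.2366  0.    ]
0.515 [[273.9056  71.3506]
 [257.4366  51.6402]]
0.519 [[279.7052  69.6929]
 [265.2546  49.3606]]
0.523 [[285.5165  68.0383]
 [273.096   47.088 ]]
```

View pics/w4.png

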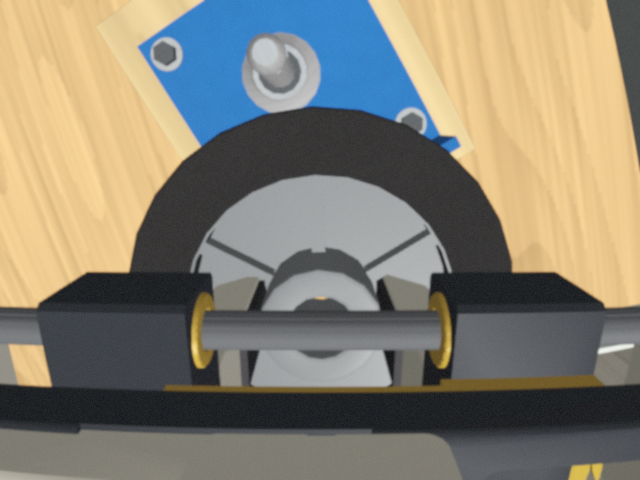

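```bash
python3 - <<'E'
from h import *
np.set_printoptions(precision=4,suppress=True)
i=arm.camera_info("wrist");s=arm.observe()
print("tip",onz("wrist",(267,49),.109,i),"sh",onz("wrist",(281,72),.033,i))
T=R.from_rotvec(s["ee_rot"])
for dy in(-.002,0,.002):
  P=[s["position"]+T.apply([0,dy+e,-.023]) for e in(-.022,-.0115,.0115,.022)]+[s["position"]+T.apply([x,dy,-.023]) for x in(-.022,.022)]
  print(dy,proj("wrist",P,i).round(1).tolist())
for dy in(-.002,0,.002): print(dy,proj("wrist",[s["position"]+T.apply([0,dy+e,-.003]) for e in(-.075,)],i))
a=cv2.imread("pics/w4.png");cv2.imwrite("pics/w4c.png",np.vstack([cv2.resize(a[20:120,220:340],None,fx=4,fy=4,interpolation=cv2.INTER_CUBIC),cv2.resize(a[240:300,240:400],(480,180))]))
# bracket yaw from blue edges
hsv=cv2.cvtColor(cv2.imread("pics/a.png"),cv2.COLOR_BGR2HSV)
E
```

```text
tip [ 0.52   -0.2369  0.109 ] sh [ 0.5196 -0.2386  0.033 ]
-0.002 [[322.5, 259.3], [322.5, 289.0], [322.3, 349.8], [322.3, 375.8], [258.8, 319.9], [386.0, 320.0]]
0 [[322.5, 265.0], [322.5, 294.5], [322.3, 354.9], [322.3, 380.6], [259.0, 325.2], [385.7, 325.2]]
0.002 [[322.5, 270.7], [322.4, 300.0], [322.3, 359.9], [322.2, 385.4], [259.2, 330.4], [385.5, 330.5]]
-0.002 [[322.5671  96.8494]]
0 [[322.5566 102.7391]]
0.002 [[322.5461 108.6036]]
```

View pics/w4c.png

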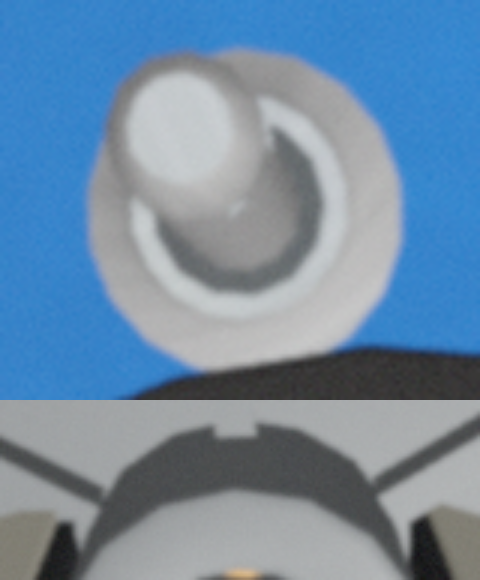

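```bash
python3 - <<'E'
from h import *
np.set_printoptions(precision=4,suppress=True)
i=arm.camera_info("wrist");s=arm.observe();T=R.from_rotvec(s["ee_rot"])
for px,z in(((264.8,52),.109),((281.5,72.7),.033)):
  P=onz("wrist",px,z,i);print(P,T.inv().apply(P-s["position"])*1000)
print(T.as_matrix()[:,:2])
E
```

```text
[ 0.5186 -0.238   0.109 ] [ -28.0848 -103.006    63.7864]
[ 0.5198 -0.2391  0.033 ] [ -26.6185 -102.2213  139.7859]
[[ 0.9665 -0.2565]
 [-0.2565 -0.9665]
 [ 0.0001 -0.0007]]
```

>>> {"op": "jog_arm", "data": {"commands": [{"translation":[-9,-35,0],"turn":[0,0,0]},{"translation":[-18,-70,0],"turn":[0,0,0]},{"translation":[-24,-94,0],"turn":[0,0,0]},{"translation":[-27,-104,4],"turn":[0,0,0]},{"translation":[-27,-104,14],"turn":[0,0,0]},{"translation":[-27,-104,22],"turn":[0,0,0]},{"translation":[-27,-104,25],"turn":[0,0,0]},{"translation":[-27,-104,25],"turn":[0,0,0]},{"translation":[-27,-104,25],"turn":[0,0,0]}]}}

```text
clock: 8.9
position: [0.5192, -0.2404, 0.1472]
ee_rot: [3.114, -0.413, -0.001]
force: [0.6, 0.1, -4.5]
width: 0.472
```

>>> {"op": "jog_arm", "data": {"commands": [{"translation":[0,0,2],"turn":[0,0,0]},{"translation":[0,0,4],"turn":[0,0,0]},{"translation":[0,0,6],"turn":[0,0,0]},{"translation":[0,0,8],"turn":[0,0,0]},{"translation":[0,0,8],"turn":[0,0,0]}]}}

```text
clock: 9.32
position: [0.5193, -0.2394, 0.1391]
ee_rot: [-3.115, 0.411, 0.001]
force: [-1.2, 0.0, -5.1]
width: 0.467
```

>>> {"op": "jog_arm", "data": {"commands": [{"translation":[0,0,2],"turn":[0,0,0]},{"translation":[0,0,4],"turn":[0,0,0]},{"translation":[0,0,6],"turn":[0,0,0]},{"translation":[0,0,8],"turn":[0,0,0]},{"translation":[0,0,10],"turn":[0,0,0]},{"translation":[0,0,10],"turn":[0,0,0]}]}}

```text
clock: 9.82
position: [0.5193, -0.2393, 0.1291]
ee_rot: [-3.115, 0.41, 0.001]
force: [-0.7, 0.8, -5.6]
width: 0.472
```

>>> {"op": "jog_arm", "data": {"commands": [{"translation":[0,0,5],"turn":[0,0,0]},{"translation":[0,0,10],"turn":[0,0,0]},{"translation":[0,0,15],"turn":[0,0,0]},{"translation":[0,0,20],"turn":[0,0,0]},{"translation":[0,0,25],"turn":[0,0,0]},{"translation":[0,0,30],"turn":[0,0,0]},{"translation":[0,0,30],"turn":[0,0,0]}]}}

```text
clock: 10.4
position: [0.5188, -0.2391, 0.0983]
ee_rot: [-3.114, 0.41, 0.003]
force: [-0.2, 0.0, -5.0]
width: 0.475
```

>>> {"op": "jog_arm", "data": {"commands": [{"translation":[0,0,5],"turn":[0,0,0]},{"translation":[0,0,10],"turn":[0,0,0]},{"translation":[0,0,15],"turn":[0,0,0]},{"translation":[0,0,20],"turn":[0,0,0]},{"translation":[0,0,25],"turn":[0,0,0]},{"translation":[0,0,28],"turn":[0,0,0]},{"translation":[0,0,30],"turn":[0,0,0]},{"translation":[0,0,30],"turn":[0,0,0]},{"translation":[0,0,30],"turn":[0,0,0]}]}}

```text
clock: 11.15
position: [0.5196, -0.2394, 0.0696]
ee_rot: [3.115, -0.41, 0.0]
force: [0.2, -0.4, -4.3]
width: 0.472
```

>>> {"op": "jog_arm", "data": {"commands": [{"translation":[0,0,0.7],"turn":[0,0,0]},{"translation":[0,0,1.4],"turn":[0,0,0]},{"translation":[0,0,2],"turn":[0,0,0]},{"translation":[0,0,2.6],"turn":[0,0,0]},{"translation":[0,0,3],"turn":[0,0,0]},{"translation":[0,0,3],"turn":[0,0,0]}]}}

```text
clock: 11.65
position: [0.5195, -0.2394, 0.0665]
ee_rot: [3.115, -0.41, -0.0]
force: [-0.3, -0.2, -5.5]
width: 0.474
```

>>> {"op": "jog_arm", "data": {"commands": [{"translation":[0,0,0.5],"turn":[0,0,0]},{"translation":[0,0,1],"turn":[0,0,0]},{"translation":[0,0,1.5],"turn":[0,0,0]},{"translation":[0,0,1.5],"turn":[0,0,0]},{"translation":[0,0,1.5],"turn":[0,0,0]}]}}

```text
clock: 12.07
position: [0.5196, -0.2394, 0.0659]
ee_rot: [3.114, -0.41, 0.001]
force: [-4.0, 0.6, 6.0]
width: 0.471
```

>>> {"op": "jog_arm", "data": {"commands": [{"translation":[0,0,0],"turn":[0,0,0]},{"translation":[0,0,0],"turn":[0,0,0]},{"translation":[0,0,0],"turn":[0,0,0]},{"translation":[0,0,0],"turn":[0,0,0]}], "claw": -0.174}}

```text
clock: 12.4
position: [0.5199, -0.2395, 0.0652]
ee_rot: [3.114, -0.41, 0.001]
force: [-0.0, 0.2, -0.3]
width: 0.586
```

>>> {"op": "jog_arm", "data": {"commands": [{"translation":[0,0,-10],"turn":[0,0,0]},{"translation":[0,0,-25],"turn":[0,0,0]},{"translation":[0,0,-50],"turn":[0,0,0]},{"translation":[0,0,-85],"turn":[0,0,0]},{"translation":[0,0,-110],"turn":[0,0,0]},{"translation":[0,0,-110],"turn":[0,0,0]}]}}

```text
clock: 12.9
position: [0.5227, -0.24, 0.1812]
ee_rot: [3.113, -0.41, 0.014]
force: [0.4, -0.6, 1.3]
width: 0.591
```

```bash
python3 - <<'E'
from h import *
np.set_printoptions(precision=4,suppress=True)
a=arm.get_image("scene");b=arm.get_image("side")
c=[]
for n,im in(("scene",a),("side",b)):
  cv2.imwrite(f"pics/{n}2.png",im)
  h=proj(n,[.519,-.2385,.085])[0];x,y=h.astype(int);c.append(cv2.resize(im[y-30:y+30,x-40:x+40],(800,600),interpolation=cv2.INTER_CUBIC)[:,:400*2])
cv2.imwrite("pics/cmp.png",cv2.resize(np.hstack(c),(800,300)))
E
python3 g.py .5 -.35 .19 100
```

```text
13.0 [ 0.5203 -0.2397  0.1767] [ 0.6192  0.4286 -0.3863  1.7449  0.1877  1.0014 -0.0989] [ 0.9346 -0.4514  0.1519] 0.5875338979562045
(array([  9. , 111.8, -13.2]), array([ 0.003, -0.001, -2.008]))
```

View pics/cmp.png

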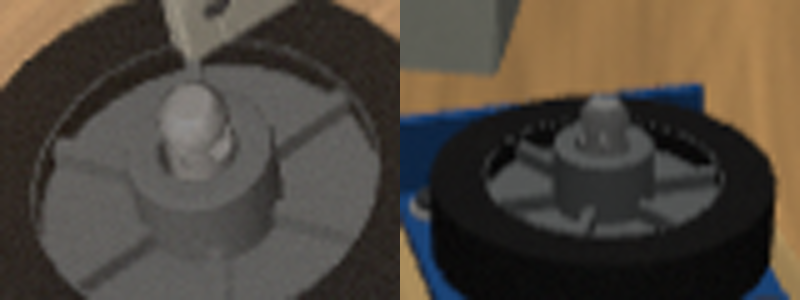

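The wheel looks seated, with fz going from -5.5 to +6 N at the predicted height. The scene crop hints at a hole mouth on the axle's right (217,150), bearing roughly +10°. I'll take a close, tilted wrist look from the robot's side.

```bash
cat >> h.py <<'E'
def tilt(b,th):
    "orientation: tool -y along bearing b (deg), tool z tilted th deg from down towards b"
    b,t=np.radians([b,th]);f=np.array([np.cos(b),np.sin(b),0]);u=np.array([0,0,1.])
    z=np.sin(t)*f-np.cos(t)*u;y=-(np.cos(t)*f+np.sin(t)*u)
    return R.from_matrix(np.c_[np.cross(y,z),y,z]).as_rotvec()
E
python3 - <<'E'
from h import *
a=np.array([.519,-.2385,0]);b=np.radians(12)
P=a+[-.139*np.cos(b),-.139*np.sin(b),.103]
print(goto(P,tilt(12,0)),goto(P,tilt(12,40)))
E
```

```text
(array([-125.6,   62.3,   73.4]), array([-1.000e-03, -3.000e-03,  1.099e+00])) (array([-125.6,   62.3,   73.4]), array([0.624, 0.38 , 1.053]))
```

>>> {"op": "jog_arm", "data": {"commands": [{"translation":[-30,15,0],"turn":[0.06,0.04,0.1]},{"translation":[-60,30,0],"turn":[0.12,0.07,0.2]},{"translation":[-90,45,10],"turn":[0.18,0.11,0.3]},{"translation":[-126,62,20],"turn":[0.24,0.14,0.4]},{"translation":[-126,62,35],"turn":[0.3,0.18,0.5]},{"translation":[-126,62,50],"turn":[0.36,0.22,0.6]},{"translation":[-126,62,65],"turn":[0.42,0.25,0.7]},{"translation":[-126,62,73],"turn":[0.48,0.29,0.8]},{"translation":[-126,62,73],"turn":[0.54,0.33,0.9]},{"translation":[-126,62,73],"turn":[0.6,0.36,1.0]},{"translation":[-126,62,73],"turn":[0.624,0.38,1.053]},{"translation":[-126,62,73],"turn":[0.624,0.38,1.053]}]}}

```text
clock: 14.0
position: [0.3791, -0.2656, 0.1003]
ee_rot: [-1.965, 1.605, -0.573]
force: [-0.3, 0.6, 0.2]
width: 0.588
```

```bash
python3 - <<'E'
from h import *
np.set_printoptions(precision=4,suppress=True)
s=arm.observe();print(s["clock"],s["position"],s["ee_rot"],tilt(12,40),s["joints"],s["force"])
i=arm.camera_info("wrist");a=arm.get_image("wrist")
cv2.imwrite("pics/w5.png",a)
print(i["eye"],proj("wrist",[[.519,-.2385,.095],[.519,-.2385,.109]],i))
h=proj("wrist",[.519,-.2385,.095],i)[0]
x,y=np.clip(h.astype(int),[50,40],[590,440])
cv2.imwrite("pics/w5c.png",np.hstack([cv2.resize(a,(400,300)),cv2.resize(a[y-40:y+40,x-50:x+50],(400,300),interpolation=cv2.INTER_CUBIC)]))
for r in arm.landmark_of("wrist","axle_hole")[:1]: print(r)
E
```

```text
14.0 [ 0.3791 -0.2656  0.1003] [-1.9649  1.6052 -0.5729] [-1.9722  1.5971 -0.5813] [ 1.7164  0.5518 -0.9344  2.3777 -1.1018  0.2121  0.6241] [-0.2606  0.6117  0.2141]
[ 0.3296 -0.277   0.2648] [[325.0366  56.0859]
 [325.0257  35.3931]]
{'at': [325.5, 55.5], 'confidence': 0.78}
```

View pics/w5c.png

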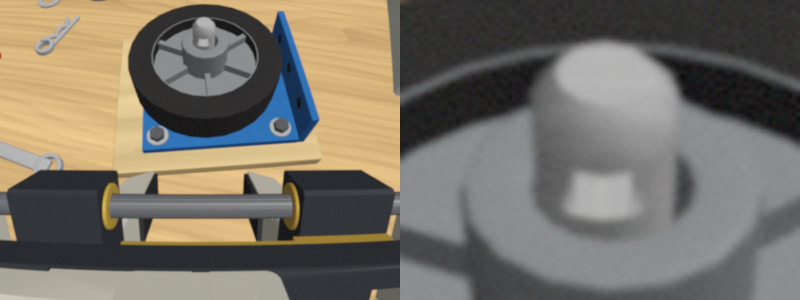

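The hole mouth is clear, at crop (602,190) almost centred on the axle (605), so the hole lies along a bearing of about 10.5°. I'll go over the clip now, tool yaw -103°.

```bash
python3 - <<'E'
from h import *
print(goto([.562,-.0055,.13],tilt(-13,0)))
E
```

```text
(array([-217.4, -195.1,  127. ]), array([-0.684,  0.155,  0.418]))
```

>>> {"op": "jog_arm", "data": {"commands": [{"translation":[0,-25,-30],"turn":[-0.07,0.02,0.05]},{"translation":[-10,-45,-46],"turn":[-0.15,0.03,0.1]},{"translation":[-40,-75,-25],"turn":[-0.25,0.05,0.15]},{"translation":[-70,-105,-5],"turn":[-0.34,0.08,0.21]},{"translation":[-100,-135,15],"turn":[-0.43,0.1,0.26]},{"translation":[-130,-160,35],"turn":[-0.52,0.12,0.32]},{"translation":[-160,-185,55],"turn":[-0.6,0.14,0.37]},{"translation":[-190,-205,80],"turn":[-0.684,0.155,0.418]},{"translation":[-217,-210,105],"turn":[-0.684,0.155,0.418]},{"translation":[-217,-195,127],"turn":[-0.684,0.155,0.418]},{"translation":[-217,-195,127],"turn":[-0.684,0.155,0.418]},{"translation":[-217,-195,127],"turn":[-0.684,0.155,0.418]}], "claw": 0.1}}

```text
clock: 15.1
position: [0.4869, -0.1115, 0.144]
ee_rot: [-1.988, 2.274, -0.088]
force: [0.7, -0.4, -0.2]
width: 0.449
```

```bash
python3 - <<'E'
from h import *
np.set_printoptions(precision=4,suppress=True)
s=arm.observe();print(s["clock"],s["position"],s["ee_rot"],tilt(-13,0),s["joints"],s["width"])
i=arm.camera_info("wrist");a=arm.get_image("wrist")
cv2.imwrite("pics/w6.png",a)
for q,z in(("clip_ring",.006),("clip_seat",.003),("clip",0)):
  for r in arm.landmark_of("wrist",q)[:2]: print(q,np.round(r["at"],1),r["confidence"],onz("wrist",r["at"],z,i))
ts=arm.trace("wrist","clip")
for t in ts[:2]: print(t["box"],t["confidence"])
m=ts[0]["region"].astype(np.uint8)*255
x,y,w,h=[int(v) for v in ts[0]["box"]]
c=a[max(y-25,0):y+h+25,max(x-25,0):x+w+25];print("crop origin",max(x-25,0),max(y-25,0),c.shape);cv2.imwrite("pics/w6c.png",cv2.resize(c,None,fx=4,fy=4,interpolation=cv2.INTER_CUBIC))
E
```

```text
15.1 [ 0.4869 -0.1115  0.144 ] [-1.9885  2.2743 -0.0879] [ 1.9557 -2.4586  0.    ] [ 0.3007  0.2771 -0.1722  2.0647 -0.0079  0.6816 -1.561 ] 0.449495424182521
clip_ring [171.7 164.2] 0.86 [ 0.5601 -0.0049  0.006 ]
clip_ring [ 86.4 217.4] 0.83 [0.5307 0.0685 0.006 ]
clip_seat [ 60.5 254.6] 0.9 [0.5051 0.0983 0.003 ]
clip_seat [185.8 116. ] 0.64 [ 0.5929 -0.0197  0.003 ]
clip [185.8 166.1] 0.97 [ 0.5577 -0.013   0.    ]
clip [ 83.  214.6] 0.63 [0.5332 0.0748 0.    ]
[36.2, 201.1, 68.4, 90.3] 0.63
[153.7, 62.9, 40.2, 121.2] 0.55
crop origin 11 176 (140, 118, 3)
```

View pics/w6c.png

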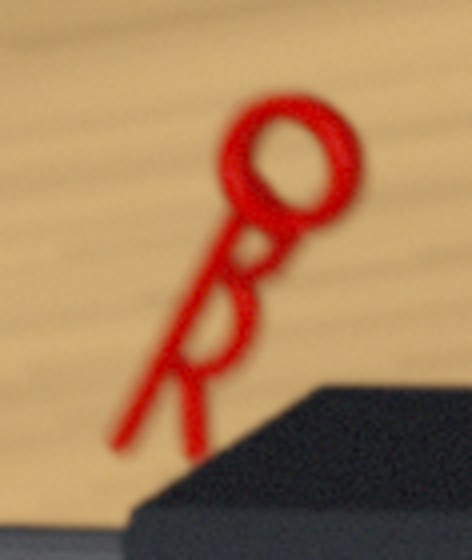

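That crop showed the red decoy, which I'll leave alone. The bright clip's ring measures (0.560,-0.005), which agrees with before. I'll finish the approach.

```bash
python3 - <<'E'
from h import *
print(goto([.5605,-.0053,.12],tilt(-13,0)))
E
```

```text
(array([-112. ,  -56.1,   36.4]), array([-0.12 ,  0.062,  0.098]))
```

>>> {"op": "jog_arm", "data": {"commands": [{"translation":[-37,-19,12],"turn":[-0.04,0.02,0.03]},{"translation":[-74,-37,24],"turn":[-0.08,0.04,0.06]},{"translation":[-100,-50,32],"turn":[-0.12,0.062,0.098]},{"translation":[-112,-56,36],"turn":[-0.12,0.062,0.098]},{"translation":[-112,-56,36],"turn":[-0.12,0.062,0.098]},{"translation":[-112,-56,36],"turn":[-0.12,0.062,0.098]},{"translation":[-112,-56,36],"turn":[-0.12,0.062,0.098]}]}}

```text
clock: 15.93
position: [0.5593, -0.0089, 0.1201]
ee_rot: [-1.948, 2.464, 0.002]
force: [0.2, -0.8, 0.3]
width: 0.452
```

```bash
python3 - <<'E'
from h import *
np.set_printoptions(precision=4,suppress=True)
s=arm.observe();print(s["clock"],s["position"],s["ee_rot"],tilt(-13,0),s["joints"],s["width"])
i=arm.camera_info("wrist");a=arm.get_image("wrist")
cv2.imwrite("pics/w7.png",a)
for q,z in(("clip_ring",.006),("clip_seat",.003),("clip",0)):
  for r in arm.landmark_of("wrist",q)[:1]: print(q,np.round(r["at"],1),r["confidence"],onz("wrist",r["at"],z,i))
t=arm.trace("wrist","clip")[0];print(t["box"],t["confidence"])
x,y,w,h=[int(v) for v in t["box"]];x0=max(x-15,0);y0=max(y-15,0)
c=a[y0:y+h+15,x0:x+w+15];print(x0,y0,c.shape)
# bright/low saturation
hsv=cv2.cvtColor(c,cv2.COLOR_BGR2HSV);m=(hsv[...,1]<60).astype(np.uint8)*255
k=3;cv2.imwrite("pics/w7c.png",np.hstack([cv2.resize(c,None,fx=k,fy=k),cv2.cvtColor(cv2.resize(m,None,fx=k,fy=k),cv2.COLOR_GRAY2BGR)]))
E
```

```text
15.9333 [ 0.5593 -0.0089  0.1201] [-1.9481  2.4645  0.0016] [ 1.9557 -2.4586  0.    ] [ 0.0174  0.4482 -0.1311  1.8511  0.0745  0.8474 -1.9541] 0.45155433950989193
clip_ring [316.2 231.8] 0.88 [ 0.5591 -0.0056  0.006 ]
clip_seat [321.1 176.4] 0.74 [ 0.5933 -0.017   0.003 ]
clip [214.3 290.2] 0.64 [0.5332 0.074  0.    ]
[295.7, 116.9, 43.7, 136.7] 0.72
280 101 (166, 73, 3)
```

View pics/w7c.png

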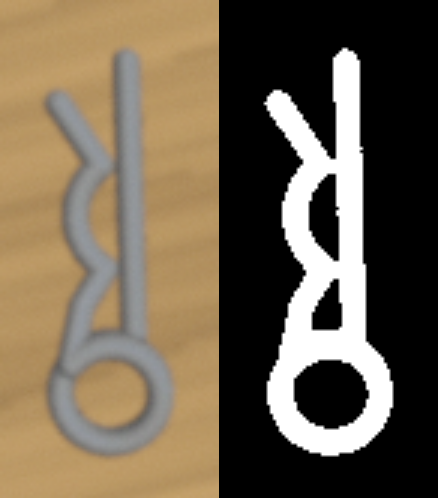

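```bash
python3 - <<'E'
from h import *
np.set_printoptions(precision=4,suppress=True)
i=arm.camera_info("wrist");s=arm.observe()
ring=onz("wrist",(316.7,232.7),.006,i);t=onz("wrist",(321.7,118.5),.003,i);b=onz("wrist",(325,209.3),.003,i)
d=(t-b)/np.linalg.norm(t-b);n=np.array([-d[1],d[0],0])
br=np.degrees(np.arctan2(d[1],d[0]));print(ring,t,b,br,(t-ring)@d,(ring-t)@n)
print(goto([ring[0],ring[1],.003],tilt(br,0)))
E
```

```text
[ 0.5592 -0.0043  0.006 ] [ 0.6293 -0.0242  0.003 ] [ 0.5726 -0.0131  0.003 ] -11.107775223802587 0.07261711074489186 0.005996394826676943
(array([ -2.8,   1.5, 117.2]), array([ 0.   ,  0.002, -0.039]))
```

>>> {"op": "jog_arm", "data": {"commands": [{"translation":[-3,1,35],"turn":[0,0,-0.039]},{"translation":[-3,1,70],"turn":[0,0,-0.039]},{"translation":[-3,1,95],"turn":[0,0,-0.039]},{"translation":[-3,1,106],"turn":[0,0,-0.039]},{"translation":[-3,1,112],"turn":[0,0,-0.039]},{"translation":[-3,1,116],"turn":[0,0,-0.039]},{"translation":[-3,1,117],"turn":[0,0,-0.039]},{"translation":[-3,1,117],"turn":[0,0,-0.039]}]}}

```text
clock: 16.85
position: [0.561, -0.0028, 0.0038]
ee_rot: [-1.996, 2.422, 0.001]
force: [-0.0, -0.6, -0.1]
width: 0.452
```

>>> {"op": "jog_arm", "data": {"commands": [{"translation":[0,0,0],"turn":[0,0,0]},{"translation":[0,0,0],"turn":[0,0,0]},{"translation":[0,0,0],"turn":[0,0,0]},{"translation":[0,0,0],"turn":[0,0,0]},{"translation":[0,0,0],"turn":[0,0,0]}], "claw": 1, "grip_force": 30}}

```text
clock: 17.27
position: [0.5607, -0.0028, 0.0036]
ee_rot: [-1.997, 2.422, 0.002]
force: [0.2, -0.7, 7.1]
width: 0.293
```

>>> {"op": "jog_arm", "data": {"commands": [{"translation":[0,0,-5],"turn":[0,0,0]},{"translation":[0,0,-20],"turn":[0,0,0]},{"translation":[0,0,-50],"turn":[0,0,0]},{"translation":[0,0,-90],"turn":[0,0,0]},{"translation":[0,0,-130],"turn":[0,0,0]},{"translation":[0,0,-150],"turn":[0,0,0]},{"translation":[0,0,-150],"turn":[0,0,0]}]}}

```text
clock: 17.85
position: [0.5631, -0.0028, 0.1583]
ee_rot: [-1.993, 2.418, -0.005]
force: [1.0, -0.1, -1.2]
width: 0.292
```

```bash
python3 - <<'E'
from h import *
np.set_printoptions(precision=4,suppress=True)
s=arm.observe();print(s["clock"],s["position"],s["width"],s["force"],s["joints"])
print(goto([.4251,-.2514,.15],tilt(10.5,0)))
E
```

```text
17.85 [ 0.5631 -0.0028  0.1583] 0.292045865480694 [ 1.0266 -0.0633 -1.2409] [ 0.022   0.4051 -0.1488  1.8096  0.0707  0.9234 -1.9199]
(array([270.4,  88. ,   6.4]), array([-0.009,  0.003, -0.375]))
```

>>> {"op": "jog_arm", "data": {"commands": [{"translation":[35,12,2],"turn":[0,0,-0.05]},{"translation":[70,23,4],"turn":[0,0,-0.11]},{"translation":[108,35,6],"turn":[0,0,-0.17]},{"translation":[146,47,6],"turn":[0,0,-0.23]},{"translation":[184,60,6],"turn":[0,0,-0.29]},{"translation":[222,72,6],"turn":[0,0,-0.35]},{"translation":[252,82,6],"turn":[0,0,-0.375]},{"translation":[270,88,6],"turn":[-0.005,0.003,-0.375]},{"translation":[270,88,6],"turn":[-0.005,0.003,-0.375]},{"translation":[270,88,6],"turn":[-0.005,0.003,-0.375]},{"translation":[270,88,6],"turn":[-0.005,0.003,-0.375]}]}}

```text
clock: 18.77
position: [0.4224, -0.2504, 0.1458]
ee_rot: [2.413, -2.006, -0.007]
force: [0.6, -0.2, -0.9]
width: 0.292
```

```bash
python3 - <<'E'
from h import *
np.set_printoptions(precision=4,suppress=True)
s=arm.observe();print(s["clock"],s["position"],s["width"],s["force"],s["joints"])
print(goto([.4251,-.2514,.0957],tilt(10.5,0)))
E
```

```text
18.7667 [ 0.4224 -0.2504  0.1458] 0.2915396986629209 [ 0.6421 -0.1879 -0.8855] [ 0.5543  0.3223 -0.1626  1.9795  0.0708  0.8501 -1.0342]
(array([ 1.5, -2.8, 50.1]), array([0.005, 0.001, 0.   ]))
```

>>> {"op": "jog_arm", "data": {"commands": [{"translation":[1.5,-1,15],"turn":[0.004,0,0]},{"translation":[1.5,-1,30],"turn":[0.004,0,0]},{"translation":[1.5,-1,42],"turn":[0.004,0,0]},{"translation":[1.5,-1,50],"turn":[0.004,0,0]},{"translation":[1.5,-1,50],"turn":[0.004,0,0]},{"translation":[1.5,-1,50],"turn":[0.004,0,0]},{"translation":[1.5,-1,50],"turn":[0.004,0,0]}]}}

```text
clock: 19.35
position: [0.4239, -0.2523, 0.0967]
ee_rot: [2.416, -2.008, -0.001]
force: [0.6, 0.7, -0.6]
width: 0.293
```

```bash
python3 - <<'E'
from h import *
np.set_printoptions(precision=4,suppress=True)
s=arm.observe();print(s["clock"],s["position"],s["ee_rot"],tilt(10.5,0),s["force"])
i=arm.camera_info("wrist");a=arm.get_image("wrist");cv2.imwrite("pics/w8.png",a)
print(proj("wrist",[[.5195,-.2395,.109],[.5195,-.2395,.095]],i))
T=R.from_rotvec(s["ee_rot"]);print(proj("wrist",[s["position"]+T.apply([-.0055,-.073,0]),s["position"]+T.apply([-.0055,-.03,0]),s["position"]+T.apply([0.0055,-.073,0])],i))
b=arm.get_image("side");x,y=proj("side",[.495,-.2395,.095])[0].astype(int);sc=arm.get_image("scene");u,v=proj("scene",[.495,-.2395,.095])[0].astype(int)
f=lambda m,k:cv2.resize(m,k,interpolation=cv2.INTER_CUBIC)
o=np.hstack([f(a[0:240,200:440],(500,500)),np.vstack([f(b[y-25:y+25,x-30:x+30],(300,250)),f(sc[v-25:v+25,u-30:u+30],(300,250))])])
cv2.imwrite("pics/pre.png",o)
E
```

```text
19.35 [ 0.4239 -0.2523  0.0967] [ 2.4158 -2.0078 -0.0007] [ 2.4154 -2.0089  0.    ] [ 0.5657  0.7166 -0.5883]
[[337.0819  31.1574]
 [335.6318  39.7685]]
[[306.2503 107.3492]
 [306.9783 224.5762]
 [337.0127 107.384 ]]
```

View pics/pre.png

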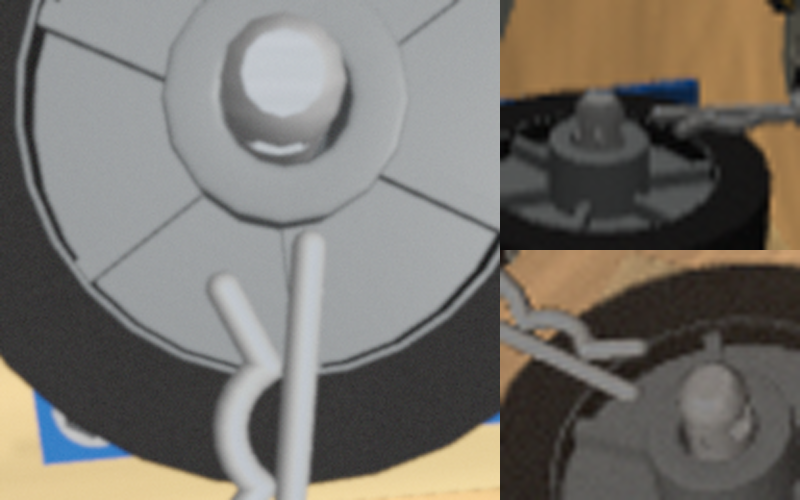

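Last view. Straight leg tip at (312,240) and axle end at (283,76) in the wrist crop. The leg leans about 4° to the right of the tool axis. I'll work out its 3D line and the axle's position from the views.

```bash
python3 - <<'E'
from h import *
np.set_printoptions(precision=4,suppress=True)
s=arm.observe();i=arm.camera_info("wrist")
x,y=proj("side",[.495,-.2395,.095])[0].astype(int);u,v=proj("scene",[.495,-.2395,.095])[0].astype(int)
W=lambda c:(c[0]/2.0833+200,c[1]/2.0833); S=lambda c:((c[0]-500)/5+x-30,c[1]/5+y-25); C=lambda c:((c[0]-500)/5+u-30,(c[1]-250)/5+v-25)
tip=[("wrist",W((312,240))),("scene",C((632,395))),("side",S((657,113)))]
print("tip3",tri(tip),"ws",tri(tip[:2]),"wside",tri([tip[0],tip[2]]),"ss",tri(tip[1:]))
ax=[("wrist",W((283,74))),("scene",C((712,375))),("side",S((598,95)))]
print("axtop",tri(ax),"ws",tri(ax[:2]),"ss",tri(ax[1:]),"onz",onz("wrist",ax[0][1],.109,i))
def plane(cam,p,q): e,d=ray(cam,p);_,g=ray(cam,q);return np.cross(d,g),e
n1,e1=plane("wrist",W((312,240)),W((293,490)))
for nm,(n2,e2) in(("scene",plane("scene",C((632,395)),C((520,338)))),("side",plane("side",S((657,113)),S((790,119))))):
  d=np.cross(n1,n2);d/=np.linalg.norm(d);d*=np.sign(d[0]);print(nm,"bearing",np.degrees(np.arctan2(d[1],d[0])),"pitch",np.degrees(np.arcsin(d[2])))
for z in(.091,.093,.095,.097,.099):
  t=onz("wrist",W((312,240)),z,i);b=onz("wrist",W((293,490)),z,i);d=(t-b);print(z,t,b,np.degrees(np.arctan2(d[1],d[0])))
T=R.from_rotvec(s["ee_rot"])
print("mouth",onz("wrist",W((278,148)),.091,i))
for P in(tri(tip),tri(ax)): print(T.inv().apply(P-s["position"])*1000)
# leg nominal through ring centre check: tip dist
E
```

```text
tip3 [ 0.4945 -0.2495  0.0963] ws [ 0.495  -0.2495  0.0966] wside [ 0.4942 -0.2499  0.0962] ss [ 0.4943 -0.249   0.0962]
axtop [ 0.5185 -0.2384  0.1107] ws [ 0.5182 -0.2387  0.1117] ss [ 0.5189 -0.2371  0.1111] onz [ 0.518  -0.2399  0.109 ]
scene bearing 6.787539030413467 pitch -2.2888973306758715
side bearing 7.271611760990028 pitch 5.289172603874151
0.091 [ 0.4949 -0.2502  0.091 ] [ 0.4491 -0.2558  0.091 ] 6.9335129266986835
0.093 [ 0.4948 -0.2501  0.093 ] [ 0.4496 -0.2556  0.093 ] 6.933512926698704
0.095 [ 0.4948 -0.25    0.095 ] [ 0.4501 -0.2554  0.095 ] 6.933512926698647
0.097 [ 0.4947 -0.2499  0.097 ] [ 0.4505 -0.2552  0.097 ] 6.933512926698703
0.099 [ 0.4946 -0.2497  0.099 ] [ 0.451 -0.255  0.099] 6.933512926698717
mouth [ 0.5093 -0.2413  0.091 ]
[  9.6218 -70.1476   0.5771]
[  3.1498 -95.772  -13.8052]
```

>>> {"op": "jog_arm", "data": {"commands": [{"translation":[-1.2,0,0],"turn":[0,0,-0.063]},{"translation":[-1.2,0,0],"turn":[0,0,-0.063]},{"translation":[-1.2,0,0],"turn":[0,0,-0.063]},{"translation":[-1.2,0,0],"turn":[0,0,-0.063]}]}}

```text
clock: 19.83
position: [0.4231, -0.2516, 0.0964]
ee_rot: [2.475, -1.934, -0.001]
force: [0.4, 0.2, -0.6]
width: 0.292
```

```bash
python3 - <<'E'
from h import *
np.set_printoptions(precision=4,suppress=True)
s=arm.observe();print(s["position"],s["ee_rot"],tilt(14.1,0))
i=arm.camera_info("wrist");a=arm.get_image("wrist");cv2.imwrite("pics/w9.png",a)
g=cv2.GaussianBlur(cv2.cvtColor(a,cv2.COLOR_BGR2GRAY),(3,3),0)
for r in(125,140,155,170,200,220,235): print(r,g[r,320:372:2].tolist())
for r in(40,60,70,80): print(r,g[r,295:375:2].tolist())
E
```

```text
[ 0.4231 -0.2516  0.0964] [ 2.4751 -1.9339 -0.0011] [ 2.4773 -1.932   0.    ]
125 [160, 160, 160, 161, 160, 160, 161, 161, 160, 149, 124, 135, 163, 185, 196, 196, 194, 187, 169, 161, 161, 161, 161, 161, 161, 161]
140 [158, 159, 158, 159, 159, 159, 159, 159, 157, 135, 126, 151, 176, 192, 196, 195, 191, 179, 163, 160, 161, 160, 160, 161, 161, 162]
155 [194, 189, 176, 162, 158, 159, 158, 158, 148, 124, 137, 165, 186, 196, 196, 193, 184, 166, 161, 160, 159, 158, 160, 161, 160, 160]
170 [170, 187, 195, 196, 194, 190, 177, 159, 134, 126, 152, 178, 192, 196, 195, 189, 171, 160, 160, 159, 159, 160, 159, 159, 158, 160]
200 [87, 56, 52, 55, 55, 55, 60, 91, 124, 154, 179, 192, 196, 195, 185, 132, 65, 56, 55, 56, 55, 55, 54, 54, 55, 56]
220 [182, 143, 79, 53, 52, 55, 76, 112, 146, 173, 190, 196, 196, 188, 144, 72, 55, 55, 55, 54, 54, 53, 54, 56, 54, 53]
235 [181, 194, 198, 197, 194, 182, 143, 134, 162, 183, 194, 196, 192, 189, 194, 204, 207, 208, 208, 209, 210, 212, 212, 212, 213, 213]
40 [145, 137, 150, 155, 158, 158, 159, 160, 161, 162, 163, 164, 170, 178, 157, 114, 102, 106, 109, 115, 121, 154, 193, 199, 199, 199, 198, 199, 199, 198, 199, 199, 199, 199, 199, 199, 199, 199, 199, 197]
60 [158, 137, 130, 147, 155, 157, 158, 159, 160, 160, 161, 163, 164, 164, 165, 154, 118, 93, 88, 90, 92, 96, 101, 106, 111, 114, 120, 125, 129, 133, 137, 139, 143, 144, 147, 149, 151, 151, 149, 144]
70 [161, 158, 135, 109, 132, 148, 154, 157, 157, 159, 159, 160, 161, 162, 162, 164, 164, 163, 153, 131, 105, 106, 136, 166, 183, 186, 184, 174, 161, 160, 169, 175, 180, 167, 140, 128, 116, 94, 73, 73]
80 [162, 162, 162, 161, 149, 112, 107, 138, 151, 155, 157, 157, 158, 159, 159, 159, 161, 161, 161, 162, 163, 163, 163, 162, 161, 159, 156, 150, 144, 141, 143, 145, 149, 152, 152, 155, 158, 161, 161, 162]
```

```bash
python3 - <<'E'
from h import *
np.set_printoptions(precision=4,suppress=True)
i=arm.camera_info("wrist");s=arm.observe();a=cv2.imread("pics/w9.png")
g=cv2.GaussianBlur(cv2.cvtColor(a,cv2.COLOR_BGR2GRAY),(3,3),0).astype(int)
for r in(30,50,55,65,72): print(r,[f"{c}:{g[r,c]}" for c in range(318,400,3)])
th=np.linspace(0,2*np.pi,721)
for A in([.5185,-.2397],[.5195,-.2395]):
  P=np.concatenate([proj("wrist",np.c_[A[0]+.01*np.cos(th),A[1]+.01*np.sin(th),0*th+z],i) for z in np.linspace(.089,.106,18)])
  for r in(30,50,55,65):
    q=P[np.abs(P[:,1]-r)<.6,0];print(A,r,q.min().round(1),q.max().round(1))
E
```

```text
30 ['318:163', '321:167', '324:174', '327:129', '330:111', '333:117', '336:146', '339:194', '342:196', '345:196', '348:196', '351:197', '354:197', '357:197', '360:197', '363:197', '366:197', '369:198', '372:197', '375:196', '378:188', '381:180', '384:163', '387:154', '390:160', '393:163', '396:163', '399:164']
50 ['318:164', '321:170', '324:124', '327:93', '330:105', '333:110', '336:117', '339:123', '342:138', '345:183', '348:195', '351:195', '354:196', '357:194', '360:195', '363:195', '366:192', '369:181', '372:173', '375:172', '378:170', '381:150', '384:76', '387:114', '390:153', '393:162', '396:164', '399:165']
55 ['318:164', '321:169', '324:137', '327:93', '330:92', '333:99', '336:107', '339:114', '342:122', '345:129', '348:139', '351:153', '354:172', '357:173', '360:168', '363:167', '366:166', '369:166', '372:166', '375:164', '378:155', '381:98', '384:80', '387:141', '390:158', '393:162', '396:165', '399:166']
65 ['318:162', '321:164', '324:165', '327:159', '330:110', '333:94', '336:96', '339:105', '342:110', '345:105', '348:107', '351:114', '354:120', '357:123', '360:128', '363:130', '366:132', '369:129', '372:99', '375:70', '378:76', '381:120', '384:152', '387:160', '390:163', '393:164', '396:166', '399:168']
72 ['318:161', '321:160', '324:163', '327:163', '330:163', '333:156', '336:122', '339:97', '342:122', '345:153', '348:175', '351:177', '354:176', '357:171', '360:156', '363:128', '366:113', '369:86', '372:86', '375:121', '378:151', '381:160', '384:162', '387:162', '390:163', '393:166', '396:168', '399:170']
[0.5185, -0.2397] 30 327.0 387.4
[0.5185, -0.2397] 50 326.3 384.7
[0.5185, -0.2397] 55 327.5 381.8
[0.5185, -0.2397] 65 333.1 373.5
[0.5195, -0.2395] 30 326.8 388.0
[0.5195, -0.2395] 50 327.0 383.1
[0.5195, -0.2395] 55 328.7 379.5
[0.5195, -0.2395] 65 336.2 370.7
```

```bash
python3 - <<'E'
from h import *
np.set_printoptions(precision=4,suppress=True)
i=arm.camera_info("wrist");s=arm.observe();T=R.from_rotvec(s["ee_rot"])
L=np.array([onz("wrist",p,.0955,i) for p in((347.2,125),(346,140),(344.8,155),(343.4,170),(340,220))])
v=np.polyfit(L[:,0],L[:,1],1);br=np.degrees(np.arctan(v[0]));A=np.array([.5185,-.2397])
# shift A so that cylinder centre moves 2 px left in image
A=A-T.as_matrix()[:2,0]*.00075
for b in(br,10.5):
  d=np.array([np.cos(np.radians(b)),np.sin(np.radians(b))]);n=np.array([-d[1],d[0]])
  print(b,A,"lateral leg-A at leg pts (mm)",((L[:,:2]-A)@n*1000).round(2),"along",((L[:,:2]-A)@d*1000).round(1))
m=onz("wrist",(352,72),.091,i)[:2];print("mouth bearing",np.degrees(np.arctan2(*(A-m)[::-1])),np.linalg.norm(A-m))
E
```

```text
10.398732688343895 [ 0.5183 -0.239 ] lateral leg-A at leg pts (mm) [-0.25 -0.23 -0.2  -0.1  -0.26] along [-28.6 -34.  -39.4 -45.  -63.9]
10.5 [ 0.5183 -0.239 ] lateral leg-A at leg pts (mm) [-0.2  -0.17 -0.13 -0.02 -0.14] along [-28.6 -34.  -39.4 -45.  -63.9]
mouth bearing 15.34149829237006 0.009609349052384097
```

The leg now lies at bearing 10.4°, 0.2 mm off the axle's centre line. I'll insert gently along it.

>>> {"op": "jog_arm", "data": {"commands": [{"translation":[0.2,-4,0],"turn":[0,0,0]},{"translation":[0.5,-8,0],"turn":[0,0,0]},{"translation":[0.8,-12,0],"turn":[0,0,0]},{"translation":[0.8,-12,0],"turn":[0,0,0]},{"translation":[0.8,-12,0],"turn":[0,0,0]}]}}

```text
clock: 20.3
position: [0.4353, -0.2491, 0.0961]
ee_rot: [2.477, -1.931, -0.002]
force: [-0.8, 0.2, -0.9]
width: 0.292
```

>>> {"op": "jog_arm", "data": {"commands": [{"translation":[0.1,-1.5,0],"turn":[0,0,0]},{"translation":[0.2,-3,0],"turn":[0,0,0]},{"translation":[0.2,-3,0],"turn":[0,0,0]},{"translation":[0.2,-3,0],"turn":[0,0,0]}]}}

```text
clock: 20.63
position: [0.4378, -0.2488, 0.0962]
ee_rot: [2.477, -1.932, -0.002]
force: [0.4, -0.1, -1.4]
width: 0.288
```

>>> {"op": "jog_arm", "data": {"commands": [{"translation":[0.1,-1,0],"turn":[0,0,0]},{"translation":[0.1,-2,0],"turn":[0,0,0]},{"translation":[0.1,-2,0],"turn":[0,0,0]},{"translation":[0.1,-2,0],"turn":[0,0,0]}]}}

```text
clock: 20.97
position: [0.4398, -0.2484, 0.0962]
ee_rot: [2.477, -1.932, -0.002]
force: [-1.0, -0.0, -0.3]
width: 0.293
```

>>> {"op": "jog_arm", "data": {"commands": [{"translation":[0.1,-1,0],"turn":[0,0,0]},{"translation":[0.1,-2,0],"turn":[0,0,0]},{"translation":[0.2,-3,0],"turn":[0,0,0]},{"translation":[0.2,-3,0],"turn":[0,0,0]}]}}

```text
clock: 21.3
position: [0.4431, -0.2478, 0.0962]
ee_rot: [2.477, -1.931, -0.001]
force: [1.4, -0.4, -0.6]
width: 0.295
```

>>> {"op": "jog_arm", "data": {"commands": [{"translation":[0.1,-1,0],"turn":[0,0,0]},{"translation":[0.1,-2,0],"turn":[0,0,0]},{"translation":[0.2,-3,0],"turn":[0,0,0]},{"translation":[0.2,-3,0],"turn":[0,0,0]}]}}

```text
clock: 21.63
position: [0.446, -0.2473, 0.0962]
ee_rot: [2.477, -1.931, -0.001]
force: [0.0, 0.2, -1.4]
width: 0.294
```

>>> {"op": "jog_arm", "data": {"commands": [{"translation":[0.1,-2,0],"turn":[0,0,0]},{"translation":[0.3,-4,0],"turn":[0,0,0]},{"translation":[0.4,-6,0],"turn":[0,0,0]},{"translation":[0.5,-8,0],"turn":[0,0,0]},{"translation":[0.5,-8,0],"turn":[0,0,0]},{"translation":[0.5,-8,0],"turn":[0,0,0]}]}}

```text
clock: 22.13
position: [0.4537, -0.2458, 0.0962]
ee_rot: [2.477, -1.931, -0.002]
force: [-0.4, -0.5, -0.3]
width: 0.293
```

>>> {"op": "jog_arm", "data": {"commands": [{"translation":[0.1,-2,0],"turn":[0,0,0]},{"translation":[0.3,-4,0],"turn":[0,0,0]},{"translation":[0.3,-5,0],"turn":[0,0,0]},{"translation":[0.3,-5,0],"turn":[0,0,0]},{"translation":[0.3,-5,0],"turn":[0,0,0]}]}}

```text
clock: 22.55
position: [0.4582, -0.2446, 0.096]
ee_rot: [2.477, -1.931, -0.003]
force: [-2.7, 1.3, -1.0]
width: 0.29
```

>>> {"op": "jog_arm", "data": {"commands": [{"translation":[0.1,-1.5,0],"turn":[0,0,0]},{"translation":[0.2,-3,0],"turn":[0,0,0]},{"translation":[0.2,-4,0],"turn":[0,0,0]},{"translation":[0.2,-4,0],"turn":[0,0,0]}]}}

```text
clock: 22.88
position: [0.4617, -0.2439, 0.0958]
ee_rot: [2.476, -1.931, -0.004]
force: [-4.0, 1.7, -0.3]
width: 0.292
```

>>> {"op": "jog_arm", "data": {"commands": [{"translation":[0.1,-1,0],"turn":[0,0,0]},{"translation":[0.1,-2,0],"turn":[0,0,0]},{"translation":[0.2,-3,0],"turn":[0,0,0]},{"translation":[0.2,-3,0],"turn":[0,0,0]}]}}

```text
clock: 23.22
position: [0.4645, -0.2434, 0.0958]
ee_rot: [2.476, -1.931, -0.005]
force: [-5.4, 0.7, -0.3]
width: 0.29
```

>>> {"op": "jog_arm", "data": {"commands": [{"translation":[0.1,-1,0],"turn":[0,0,0]},{"translation":[0.1,-2,0],"turn":[0,0,0]},{"translation":[0.2,-3,0],"turn":[0,0,0]},{"translation":[0.2,-3,0],"turn":[0,0,0]}]}}

```text
clock: 23.55
position: [0.4689, -0.2426, 0.0961]
ee_rot: [-2.478, 1.931, 0.001]
force: [-1.3, 2.4, -1.2]
width: 0.295
```

>>> {"op": "jog_arm", "data": {"commands": [{"translation":[0.1,-1,0],"turn":[0,0,0]},{"translation":[0.1,-2,0],"turn":[0,0,0]},{"translation":[0.2,-3,0],"turn":[0,0,0]},{"translation":[0.2,-3,0],"turn":[0,0,0]}]}}

```text
clock: 23.88
position: [0.4723, -0.2421, 0.0963]
ee_rot: [-2.478, 1.931, 0.0]
force: [1.2, 3.3, -1.4]
width: 0.29
```

>>> {"op": "jog_arm", "data": {"commands": [{"translation":[0.1,-1,0],"turn":[0,0,0]},{"translation":[0.1,-2,0],"turn":[0,0,0]},{"translation":[0.2,-3,0],"turn":[0,0,0]},{"translation":[0.2,-3,0],"turn":[0,0,0]}]}}

```text
clock: 24.22
position: [0.4753, -0.2417, 0.0963]
ee_rot: [-2.478, 1.931, -0.0]
force: [0.8, 4.5, -0.7]
width: 0.293
```

>>> {"op": "jog_arm", "data": {"commands": [{"translation":[0.1,-1,0],"turn":[0,0,0]},{"translation":[0.1,-2,0],"turn":[0,0,0]},{"translation":[0.1,-2.5,0],"turn":[0,0,0]},{"translation":[0.1,-2.5,0],"turn":[0,0,0]}]}}

```text
clock: 24.55
position: [0.4774, -0.2415, 0.0963]
ee_rot: [2.477, -1.932, -0.0]
force: [1.6, 4.2, -0.3]
width: 0.292
```

>>> {"op": "jog_arm", "data": {"commands": [{"translation":[0,-0.7,0],"turn":[0,0,0]},{"translation":[0.1,-1.4,0],"turn":[0,0,0]},{"translation":[0.1,-1.4,0],"turn":[0,0,0]}]}}

```text
clock: 24.8
position: [0.4786, -0.2414, 0.0963]
ee_rot: [2.477, -1.932, -0.0]
force: [1.1, 4.6, -0.8]
width: 0.294
```

>>> {"op": "jog_arm", "data": {"commands": [{"translation":[0,-0.5,0],"turn":[0,0,0]},{"translation":[0,-1,0],"turn":[0,0,0]},{"translation":[0,-1,0],"turn":[0,0,0]}]}}

```text
clock: 25.05
position: [0.4793, -0.2412, 0.0962]
ee_rot: [2.477, -1.932, -0.001]
force: [1.8, 2.2, -0.7]
width: 0.293
```

>>> {"op": "jog_arm", "data": {"commands": [{"translation":[0,-0.5,0],"turn":[0,0,0]},{"translation":[0,-1,0],"turn":[0,0,0]},{"translation":[0,-1,0],"turn":[0,0,0]}]}}

```text
clock: 25.3
position: [0.4799, -0.2409, 0.0961]
ee_rot: [2.476, -1.932, -0.002]
force: [0.2, 2.6, -1.1]
width: 0.291
```

>>> {"op": "jog_arm", "data": {"commands": [{"translation":[0,-0.5,0],"turn":[0,0,0]},{"translation":[0,-1,0],"turn":[0,0,0]},{"translation":[0,-1,0],"turn":[0,0,0]}]}}

```text
clock: 25.55
position: [0.4804, -0.2406, 0.0959]
ee_rot: [2.476, -1.931, -0.003]
force: [-2.1, 2.4, -0.7]
width: 0.295
```

>>> {"op": "jog_arm", "data": {"commands": [{"translation":[0,-0.5,0],"turn":[0,0,0]},{"translation":[0,-1,0],"turn":[0,0,0]},{"translation":[0,-1,0],"turn":[0,0,0]}]}}

```text
clock: 25.8
position: [0.4808, -0.2404, 0.0958]
ee_rot: [2.475, -1.931, -0.005]
force: [-4.3, 2.4, 1.0]
width: 0.292
```

>>> {"op": "jog_arm", "data": {"commands": [{"translation":[0,0.5,0],"turn":[0,0,0]},{"translation":[0,0.5,0],"turn":[0,0,0]},{"translation":[0,0.5,0],"turn":[0,0,0]},{"translation":[0,0.5,0],"turn":[0,0,0]}], "claw": 0}}

```text
clock: 26.13
position: [0.4823, -0.2408, 0.0965]
ee_rot: [2.477, -1.932, 0.001]
force: [-0.5, 0.4, -0.3]
width: 0.487
```

>>> {"op": "jog_arm", "data": {"commands": [{"translation":[0,0,-5],"turn":[0,0,0]},{"translation":[0,0,-20],"turn":[0,0,0]},{"translation":[0,0,-50],"turn":[0,0,0]},{"translation":[0,30,-80],"turn":[0,0,0]},{"translation":[0,60,-100],"turn":[0,0,0]},{"translation":[0,60,-100],"turn":[0,0,0]},{"translation":[0,60,-100],"turn":[0,0,0]}]}}

```text
clock: 26.72
position: [0.423, -0.2563, 0.1982]
ee_rot: [2.474, -1.935, 0.004]
force: [0.4, 1.0, -0.3]
width: 0.499
```

```bash
python3 - <<'E'
from h import *
np.set_printoptions(precision=4,suppress=True)
s=arm.observe();print(s["clock"],s["position"],s["force"],s["width"])
i=arm.camera_info("wrist")
for c in("wrist","scene","side"):
  im=arm.get_image(c);cv2.imwrite(f"pics/end_{c}.png",im)
  j=i if c=="wrist" else None
  for q,z in(("clip_ring",.098),("clip_seat",.095),("hub_top",.089),("axle_hole",.095),("wheel",.033)):
    for r in arm.landmark_of(c,q)[:2]: print(c,q,np.round(r["at"],1),round(r["confidence"],2),onz(c,r["at"],z,j))
  t=arm.trace(c,"clip")
  for k in t[:2]: print("trace",np.round(k["box"]),round(k["confidence"],2))
  # predicted tip & ring if home
  d=np.array([np.cos(.183),np.sin(.183),0]);n=np.array([-d[1],d[0],0]);A=np.array([.519,-.2392,.095])
  print("pred ring",proj(c,A-.038*d+.0055*n+[0,0,.003],j),"tip",proj(c,A+.035*d,j))
E
```

```text
26.7167 [ 0.423  -0.2563  0.1982] [ 0.4206  0.9545 -0.2681] 0.49882215932015306
wrist clip_ring [315.3 139.1] 0.97 [ 0.4798 -0.2387  0.098 ]
wrist clip_ring [ 44.4 165.4] 0.63 [ 0.4256 -0.0781  0.098 ]
wrist clip_seat [331.6  74.5] 0.85 [ 0.5181 -0.239   0.095 ]
wrist axle_hole [333.   72.2] 0.7 [ 0.5195 -0.2395  0.095 ]
wrist wheel [331.4  84.2] 0.8 [ 0.5189 -0.2404  0.033 ]
trace [295.   8.  46. 154.] 0.64
pred ring [[318.8832 138.5497]] tip [[336.3439   9.7945]]
scene clip_ring [344.6 243.2] 0.76 [ 0.5736 -0.0093  0.098 ]
scene clip_ring [209.3 312. ] 0.64 [ 0.4873 -0.2405  0.098 ]
scene clip_seat [226.  319.7] 0.98 [ 0.5151 -0.2353  0.095 ]
scene clip_seat [343.8 229.1] 0.67 [0.5528 0.0204 0.095 ]
scene hub_top [308.5 133.3] 0.59 [0.3303 0.2258 0.089 ]
scene axle_hole [225.5 323. ] 0.71 [ 0.5184 -0.2401  0.095 ]
scene wheel [229.1 348.8] 0.55 [ 0.5185 -0.2447  0.033 ]
trace [199. 302.  49.  26.] 0.94
trace [334. 221.  22.  32.] 0.64
pred ring [[205.9331 309.9776]] tip [[247.1641 331.1085]]
side clip_ring [317.9 298.9] 0.7 [0.5302 0.1699 0.098 ]
side clip_ring [347.2 162. ] 0.57 [ 0.4772 -0.2453  0.098 ]
side clip_seat [331.  310.1] 0.92 [0.5113 0.1887 0.095 ]
side clip_seat [326.9 166. ] 0.59 [ 0.5204 -0.2312  0.095 ]
side hub_top [326.4 166.6] 0.91 [ 0.5214 -0.2395  0.089 ]
side hub_top [484.7 369.9] 0.78 [0.3152 0.2845 0.089 ]
side axle_hole [176.  319.7] 0.64 [0.7246 0.214  0.095 ]
side wheel [328.1 189.6] 0.83 [ 0.5166 -0.2375  0.033 ]
side wheel [476.4 394.4] 0.83 [0.3129 0.2826 0.033 ]
trace [313. 161.  39.  11.] 0.64
trace [307. 290.  45.  30.] 0.56
pred ring [[345.6391 162.9899]] tip [[311.3074 165.3119]]
```

```bash
python3 -c "
from cell import arm
print(arm.sign_off(), arm.observe()['clock'])"
```

```text
the job is handed in; nothing more can be done
the job is handed in; nothing more can be done
```

The wheel is on the stub axle, hub down on the shoulder. The clip is through the cross hole and snapped around the shank. The gripper is clear of everything, and I handed the job in at about 27 s of robot time.

**Wheel:** I lowered it without any resistance until the hub met the shoulder within 0.5 mm of the predicted height. The vertical force went from -5.5 to +6 N, and I released it there.

**Clip:** A tilted wrist picture showed the hole lying about 10.5° from the world x axis. The clip had turned about 4° in the jaws, so I corrected for that before inserting. The push rose to about 5.4 N, fell and reversed as the clip pulled itself in, then rose steeply over the last millimetre. That is how the task says it should feel going home.

**Last checks:**
- **Wrist camera:** the clip seat showed about 1.4 mm from the middle of the hole, and the clip's tip was within about 2 pixels of where it should be.
- **Scene and side cameras:** they put the clip seat 4–8 mm from where the other measurements place the hole. I trusted the wrist view and the force pattern over these.
- **Hub top:** the scene camera's network did not find it on the seated wheel; the side camera's did.
- **Not viewed:** my picture allowance was used up before the insertion, so the final state is checked by numbers only. I measured none of the other objects at the end; nothing in the moves or forces suggested I had touched one.

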